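# Load the capacitor test jig and hold the probe on its spring contact

### The arm

A 7-joint arm with a two-finger parallel gripper is mounted at the origin on the work surface. World frame = base frame: x ahead of the robot, y to its left, z up, the work surface at z = 0. Lengths are in m, angles in rad, forces in N, time in s.
With the tool pointing down it reaches from about 0.4 to 0.85 m from the base axis. Payload 10.4 kg.
Tool frame: the origin (TCP) lies at the very end of the fingers, on their centre line; the grasp point (between the pads) lies 19 mm behind it; z points along the fingers, y is the line along which they close (so a half turn about z gives the same grasp; the last joint's range is limited). The gripper opens to 85 mm and grips with 20 to 120 N. Pads are 22 mm wide; open, the fingers measure 114 mm over their backs; the gripper's body (76 mm by 85 mm) begins 54 mm behind the grasp point. The pads swing forward as they close: fully open they stand 13 mm farther back than shut.
Start: joints at [-1.257, 0.332, -0.065, 1.46, 0.022, 1.35, -0.088], TCP at [0.207, 0.59, 0.194] pointing down, gripper open.
Joint ranges: [-2.6, 2.6], [-0.5, 2.12], [-1.47, 1.34], [0.16, 2.42], [-1.27, 4.41], [0.06, 2.06], [-2.6, 2.6]. Speed limits (rad/s): [2.22, 2.22, 2.79, 2.79, 3.14, 3.14, 3.14].

### API

Orientations are given as a unit quaternion [w, x, y, z].
In Python, from cell import r gives the robot as it stands.
- The arm moves only by the tool drive_tool, never from a script. Its argument "commands" is a list of rows, each a list of 6 numbers: the shift along the world's x, y, z scaled (see below), then the turn, a rotation vector about the world's x, y, z scaled (see below). A call has 1 to 12 rows; each row is the pose to reach, as a shift and turn from the pose commanded when the call began; what a row does not reach only later rows make up. The controller multiplies each number of a shift by 10 cm and each number of a turn by 2 rad. A row lasts 1/8 s, in which the tool goes at most 62.5 mm and 10.7 degrees, less where a joint would pass 70% of its speed; a pose out of reach is approached as far as the arm can. A call with a number of a shift or a turn outside -1 to 1 is refused whole. A call with a gripper value outside its range is refused whole. "grip" is the gripper command: -1 is fully open, 1 is shut, values between are in proportion, set as the call begins (left out, the last holds). The fingers move at their own pace and stop on an object; the grip force is fixed at half the most. Time passes only in rows, so rows that repeat a pose let the fingers close. It gives the time, the measured TCP pose, the force, the opening and the grip force at its end, in the units of the state.
- r.get_obs(): the state, without advancing time (a new reading comes with each control period).
- r.capture(name): name is "scene" or "side" or "wrist"; returns (picture, depth): 420x560x3 uint8, red, green, blue; 420x560 float32, m along the optical axis (not along the pixel's ray), 0 where there is no reading.
- r.camera_model(name): a dict with "fx", "fy", "cx", "cy" (pixels), "R" (3x3) and "t" (3): a world point X has camera coordinates R X + t; the wrist camera has in their place "hand_eye" (4x4, takes a point from camera to tool coordinates, whose origin is the TCP and whose axes are the flange's). Camera axes: x right, y down, z forward; pixel columns grow to the right and rows downward; lengths in m; the calibration is good to about 2 mm. A picture is of the moment at which its call begins: read the wrist's pose just before it. camera_model takes no time and is no camera call.
- r.finish_job(): hands the job in; it is judged then, once.
Trained networks look in the newest picture that a camera, given by its name, has taken for a name from the list of things; names that differ only in an ending like _2 or _b are one class to them, and where a whole thing is asked for, a point or a joint stands for the part that bears it (a point fixed in the world has none). Each returns a list of dicts, best first, with "confidence" (0 to 1); they miss things now and then, are a little off and sometimes report something else, mostly with a low value. They report only what shows in the picture. A call takes as long as a camera call. They do not tell look-alikes from the thing itself.
- r.regions_of(camera, query): "pixels" (420x560 bool, what is visible of it) and "extent" ([centre column, centre row, width, height] in pixels, round what is visible of it).
The state is a dict: "t": time; "q": joint angles; "joint_vel": joint speeds; "joint_torque": joint torques, N m; "position": TCP position; "ee_rot": TCP orientation; "ft_force": force on the tool from outside, world axes, zero at the start; "torque": the same for the moment, N m; "grip_width": finger opening in m; "grip_force": force on a finger pad.
Only numpy, scipy, OpenCV 4.12 (cv2) and the standard library are available. Lean on these libraries where they do the work, as an engineer would, in place of code of your own. Each camera call takes 0.05 s, during which the arm holds its last target. There are 200 camera calls.

### The job

Load the test jig: stand the tall capacitor in pocket one (one dot), then the short one in pocket two (two dots), each upright, fully down and let go. Then draw the test probe out of its stand and hold it with its tip on the middle of the brass spring contact, square to the jig's sloping face, pressing lightly so that the contact is about halfway down. Finish while still holding the probe there, never press hard, and leave the other things on the bench where they are.

Things in the scene. Friction and masses are not known exactly. Their poses are not given: they have to be found in the camera images.
- jig: Fixed test jig, origin at the centre of its underside. Dark steel base plate 130 (x) by 290 (y) by 8 mm. Right (-y) half: white block 80 by 160 mm, top at z 34 mm, with three round pockets at x 0, y -15, -65, -115 mm. Left, y 35 to 125 mm: grey wedge desk, its top sloping 25 degrees from z 25 mm at the front (-x) up to z 67 mm at the back.
- pocket1 (a point): Centre of the mouth of pocket one, on the block's top; axes as the jig's. Pockets are 29 mm wide, 22 mm deep, marked in front (-x) with one, two and three black dots. Pocket one is next to the sloping desk; pocket three, farthest from it, stays empty.
- pocket2 (a point): Centre of the mouth of pocket two (two dots), on the top of the block; axes as the jig's. The pocket's floor is 22 mm below.
- cap_tall: Tall can capacitor, upright cylinder 26 mm across and 72 mm high, plain aluminium can with a grey plastic top and two small terminals, about 85 g. Origin at the centre of its underside, z up its axis. Stands on the bench.
- cap_short: Short can capacitor, 26 mm across and 50 mm high, otherwise like the tall one, about 60 g. Origin at the centre of its underside, z up its axis. Stands on the bench.
- stand: Fixed aluminium block 64 by 64 mm, 50 mm high, with a 16 mm hole down its middle in which the probe stands. Origin at the centre of its underside.
- probe: Rigid test probe, 133 mm long, about 120 g. Origin at its tip, z up its axis to the handle. From the tip: 6 mm needle to 18 mm, 12 mm shaft from 24 to 46, round guard 32 mm wide from 46 to 51, black square handle 22 by 22 mm (flats across x and y) from 51 to 129. At the start it stands tip down in the stand, guard on the block's top, tip 4 mm above the bench; it lifts straight out.
- contact (a joint): Travel of the spring contact in m: 0 at rest, 0.012 fully down. It slides square to the sloping face; the spring gives about 1.5 N at the start of travel, 4.5 N halfway (0.006) and 7.5 N fully down, and pushes back up when let go.
- contact_face (a point): Middle of the flat top of the spring contact: a brass button 20 mm across, ringed by small steel beads, in the middle of the sloping face and standing 14 mm out of it at rest. z points square out of the sloping face (25 degrees from vertical, leaning to the jig's -x). The point moves with the contact.
- spool: Bystander: copper wire spool standing on its flange, 68 mm across, 46 mm high. Origin at the centre of its underside. Leave alone.
- tape: Bystander: white roll of tape lying flat, 68 mm across, 19 mm high. Origin at the centre of its underside. Leave alone.
- screwdriver: Bystander: screwdriver with an orange handle lying on the bench in front of the robot. Leave alone.
- jar: Bystander: closed jar 52 mm across, 60 mm high. Origin at the centre of its underside. Leave alone.
Mind the look-alikes: they are no part of the job. Leave any red look-alike of the cap_tall alone.

How it is judged:
On the way, in this order (a step that is already met when the one before it is completed fails the run):
1. the tall capacitor stands fully down in pocket one and is let go, while the short one is not yet in pocket two (horizontal distance between cap_tall and pocket1 below 0.004 m and z of cap_tall in the frame of pocket1 below -0.019 m and angle between cap_tall's own z axis and vertical below 0.08 rad and contact force between the fingers and cap_tall below 0.1 N and horizontal distance between cap_short and pocket2 above 0.02 m), for 0.2 s.
2. the short capacitor stands fully down in pocket two and is let go, the tall one still in pocket one, the probe still in its stand (horizontal distance between cap_tall and pocket1 below 0.004 m and z of cap_tall in the frame of pocket1 below -0.019 m and angle between each of cap_tall, cap_short's own z axis and vertical below 0.08 rad and contact force between the fingers and cap_tall below 0.1 N and horizontal distance between cap_short and pocket2 below 0.004 m and z of cap_short in the frame of pocket2 below -0.019 m and contact force between the fingers and cap_short below 0.1 N and z of probe in the frame of stand below 0.03 m), for 0.2 s.
3. the probe is drawn up out of its stand in the gripper (z of probe in the frame of stand above 0.055 m and contact force between the fingers and probe above 1 N), for 0.2 s.
At the end, for the whole second after the job is handed in: Gripped probe: tip within 6 mm of the contact's middle, within 0.16 rad of square to it, contact 3 to 9 mm down, 2 to 9 N. Tall capacitor in pocket one, short in pocket two: within 4 mm of centre, 19 mm or more below the mouth, within 0.08 rad of upright, fingers off (horizontal distance between cap_tall and pocket1 below 0.004 m and z of cap_tall in the frame of pocket1 below -0.019 m and angle between each of cap_tall, cap_short's own z axis and vertical below 0.08 rad and contact force between the fingers and cap_tall below 0.1 N and horizontal distance between cap_short and pocket2 below 0.004 m and z of cap_short in the frame of pocket2 below -0.019 m and contact force between the fingers and cap_short below 0.1 N and distance between probe and contact_face below 0.006 m and angle between the z axis of probe and the z axis of contact_face, either way round below 0.16 rad and value of joint contact between 0.003 and 0.009 m and contact force between probe and jig between 2 and 9 N and contact force between the fingers and probe above 2 N and contact force between probe and stand below 0.1 N); the arm keeps its last pose, push and grip.
It fails at once if the probe is pressed on the jig with more than 20 N (contact force between probe and jig above 20 N).
It fails at once if the spool, tape, screwdriver or jar is moved by more than 25 mm (distance of any of spool, tape, screwdriver, jar from where it was at the start of the episode above 0.025 m).
It also fails if it takes over 72 s, if anything falls off the work surface, if the arm or the gripper's body presses on something with over 40 N, if the wrist force passes 120 N, or if a joint passes its speed limit or range.

## Working session

There is one attempt and no reset: what is moved stays moved. The work goes in short steps, Python scripts to look and compute and a tool call to move; the robot and the scene stay as the last step left them, time stands still between calls to the robot, and variables do not carry over. Pictures are saved under pics/ and viewed, at most 10 in all, crops included, and the job is handed in when it is done.

Besides the shell and the picture viewer there is one more tool, called after "Request:" as name(argument=value, ...), one argument or row to a line, values as JSON. drive_tool: Moves the arm, as the interface text tells. Shifts and turns lie within -1 to 1; 1 stands for 10 cm of shift or 2 rad of turn. Its arguments: {"type":"object","properties":{"commands":{"type":"array","items":{"type":"array","items":{"type":"number","minimum":-1,"maximum":1}}},"grip":{"type":"number"}},"required":["commands"]}

```bash
mkdir -p pics; ls
cat > h.py <<'E'
import numpy as np, cv2
from cell import r
from scipy.spatial.transform import Rotation as Ro
def cap(n):
    o=r.get_obs(); p,d=r.capture(n); return o,p,d
def cloud(n,d,o=None):
    m=r.camera_model(n); v,u=np.mgrid[0:420,0:560]
    P=np.stack([(u-m['cx'])/m['fx']*d,(v-m['cy'])/m['fy']*d,d],-1)
    if n=='wrist':
        H=np.array(m['hand_eye']); P=P@H[:3,:3].T+H[:3,3]
        q=o['ee_rot']; R=Ro.from_quat([q[1],q[2],q[3],q[0]]).as_matrix()
        return P@R.T+np.array(o['position'])
    return (P-np.array(m['t']))@np.array(m['R'])
def save(p,f): cv2.imwrite('pics/'+f,p[:,:,::-1])
E
python3 - <<'E'
from h import *
o=r.get_obs(); print({k:np.round(o[k],3) for k in ('t','position','ee_rot','q','grip_width','ft_force')})
for n in ('scene','side'):
    o,p,d=cap(n); save(p,n+'0.png'); C=cloud(n,d); np.save(n+'.npy',C)
    for q in ['jig','cap_tall','cap_short','stand','probe','spool','tape','screwdriver','jar']:
        for x in r.regions_of(n,q)[:3]:
            P=C[x['pixels']&(d>0)]
            print(n,q,round(x['confidence'],2),np.round(x['extent']),len(P),np.round(np.percentile(P,[2,50,98],axis=0),3).tolist() if len(P) else '')
E
```

```text
pics
{'t': np.float64(0.0), 'position': array([0.206, 0.589, 0.193]), 'ee_rot': array([-0.   ,  0.168,  0.986, -0.001]), 'q': array([-1.257,  0.333, -0.065,  1.461,  0.022,  1.35 , -0.089]), 'grip_width': np.float64(0.086), 'ft_force': array([ 0.253, -1.275,  0.964])}
scene jig 0.46 [225. 348.  36.  43.] 1041 [[0.659, -0.343, 0.003], [0.692, -0.315, 0.045], [0.718, -0.283, 0.049]]
scene cap_tall 0.79 [163. 246.  21.  24.] 258 [[0.397, -0.28, 0.004], [0.413, -0.27, 0.051], [0.417, -0.257, 0.074]]
scene cap_tall 0.69 [168. 268.  13.  23.] 233 [[0.46, -0.304, 0.007], [0.478, -0.295, 0.058], [0.482, -0.284, 0.075]]
scene cap_tall 0.6 [136. 268.  21.  24.] 299 [[0.408, -0.357, 0.001], [0.428, -0.345, 0.056], [0.432, -0.332, 0.074]]
scene cap_short 0.61 [187. 330.  11.  16.] 231 [[0.588, -0.359, 0.001], [0.604, -0.348, 0.048], [0.611, -0.335, 0.053]]
scene stand 0.78 [342. 136.  29.  36.] 644 [[0.42, 0.247, 0.0], [0.464, 0.266, 0.045], [0.491, 0.322, 0.052]]
scene probe 0.55 [345. 118.  15.  30.] 291 [[0.444, 0.272, 0.052], [0.457, 0.279, 0.097], [0.466, 0.297, 0.137]]
scene spool 0.96 [22
[... 1218 characters left out ...]
, [0.49, 0.306, 0.052]]
side stand 0.58 [294. 351.  16.  32.] 445 [[0.456, -0.305, 0.004], [0.465, -0.3, 0.058], [0.478, -0.283, 0.074]]
side probe 0.82 [198. 142.  12.  34.] 344 [[0.439, 0.273, 0.052], [0.45, 0.278, 0.096], [0.464, 0.291, 0.137]]
side spool 0.92 [409. 325.  38.  48.] 1486 [[0.656, -0.345, 0.001], [0.68, -0.319, 0.045], [0.718, -0.283, 0.048]]
side tape 0.97 [182. 205.  30.  23.] 522 [[0.345, 0.133, -0.0], [0.376, 0.161, 0.017], [0.407, 0.199, 0.021]]
side screwdriver 0.94 [202. 298.  23.  86.] 753 [[0.332, -0.2, 0.008], [0.347, -0.153, 0.022], [0.358, -0.019, 0.027]]
side jar 0.58 [262. 148.  17.  25.] 460 [[0.598, 0.26, 0.001], [0.618, 0.271, 0.039], [0.645, 0.324, 0.062]]
```

Run:
```python
import cv2,numpy as np
a=cv2.imread('pics/scene0.png');b=cv2.imread('pics/side0.png')
c1=cv2.resize(a[225:295,110:195],(400,330),interpolation=cv2.INTER_CUBIC)
c2=cv2.resize(b[325:420,235:350],(400,330),interpolation=cv2.INTER_CUBIC)
cv2.imwrite('pics/cand.png',np.hstack([c1,c2]))
```

```text
(no output)
```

View pics/side0.png

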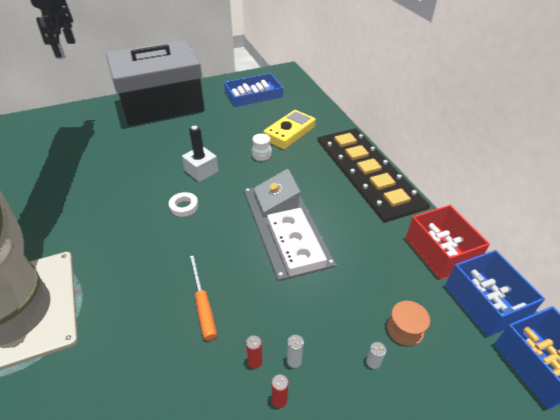

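View pics/cand.png

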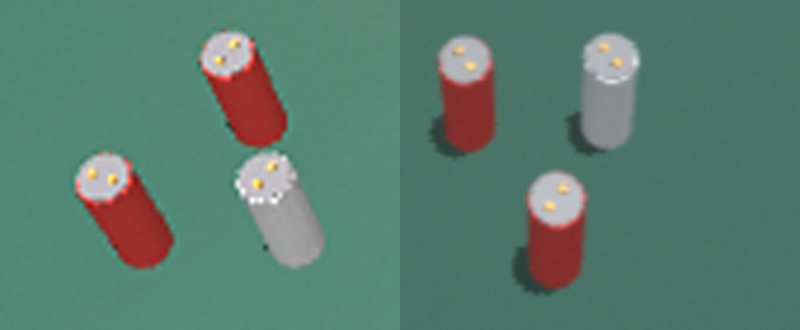

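Plain aluminium tall can: side (294,349). The other two tall ones, at (255,353) and (278,391), are red and stay put. The crop confirms this. Short can: side (376,357).

Run:
```python
from h import *
from scipy.optimize import least_squares
Cs={n:np.load(n+'.npy').reshape(-1,3) for n in('scene','side')}
def near(P,c,rad,z0,z1): return P[(np.hypot(P[:,0]-c[0],P[:,1]-c[1])<rad)&(P[:,2]>z0)&(P[:,2]<z1)]
for n,P in Cs.items():
    for k,c,h in(('tall',(.468,-.294),.072),('short',(.597,-.347),.05),('probe',(.452,.281),.133)):
        T=near(P,c,.03,h-.004 if k!='probe' else .118,h+.01); S=near(P,c,.03,.01,h-.008)
        mm=(T[:,:2].min(0)+T[:,:2].max(0))/2
        print(n,k,'top',len(T),mm.round(4),T[:,2].mean().round(4), np.ptp(T[:,:2],axis=0).round(3))
        if k!='probe':
            f=least_squares(lambda x:np.hypot(*(S[:,:2]-x).T)-.013,c,loss='soft_l1',f_scale=.001); print('   cyl',f.x.round(4),len(S))
    # stand top
    T=near(P,(.452,.281),.06,.045,.056); print(n,'stand',cv2.minAreaRect((T[:,:2]*1000).astype(np.float32)),T[:,2].mean())
    J=P[(abs(P[:,0]-.577)<.1)&(abs(P[:,1])<.17)]
    for nm,a,b in(('plate',.004,.013),('block',.030,.038),('all',.004,.09)):
        T=J[(J[:,2]>a)&(J[:,2]<b)]; 
        if nm=='block': T=T[T[:,1]<.01]
        print(n,nm,len(T),cv2.minAreaRect((T[:,:2]*1000).astype(np.float32)),T[:,2].mean())
```

```text
scene tall top 110 [ 0.4691 -0.2918] 0.0722 [0.027 0.025]
   cyl [ 0.468  -0.2919] 142
scene short top 129 [ 0.5982 -0.3461] 0.0504 [0.026 0.024]
   cyl [ 0.5972 -0.346 ] 68
scene probe top 88 [0.4545 0.2862] 0.1297 [0.021 0.027]
scene stand ((452.8497314453125, 286.2167053222656), (64.55319213867188, 68.01405334472656), 22.968523025512695) 0.04948810004947383
scene plate 2068 ((576.95751953125, -0.792327880859375), (199.52777099609375, 334.8076477050781), 1.2650494575500488) 0.00784985028609809
scene block 1534 ((576.9017944335938, -58.75676727294922), (140.4578857421875, 83.02871704101562), 86.02751922607422) 0.033424586648440405
scene all 5598 ((576.95751953125, -0.792327880859375), (199.52777099609375, 334.8076477050781), 1.2650494575500488) 0.02575642950060346
side tall top 185 [ 0.4679 -0.2928] 0.0724 [0.025 0.026]
   cyl [ 0.4686 -0.2916] 216
side short top 181 [ 0.5968 -0.3466] 0.0504 [0.024 0.024]
   cyl [ 0.5982 -0.3458] 140
side probe top 98 [0.4514 0.2833] 0.1297 [0.026 0.022]
side stand ((452.1114196777344, 286.07391357421875), (67.15164184570312, 66.51141357421875), 21.002458572387695) 0.049961071377930905
side plate 1735 ((573.60693359375, 14.691390991210938), (290.5721435546875, 164.2335968017578), 81.43000793457031) 0.00834438489881941
side block 1585 ((576.399658203125, -58.3037109375), (142.07516479492188, 81.0477294921875), 85.2674331665039) 0.03405993489858123
side all 5506 ((573.60693359375, 14.691390991210938), (290.5721435546875, 164.2335968017578), 81.43000793457031) 0.027129678949348437
```

Run:
```python
import cv2
b=cv2.imread('pics/side0.png')
cv2.imwrite('pics/jig.png',cv2.resize(b[165:285,235:345],(550,600),interpolation=cv2.INTER_CUBIC))
```

```text
(no output)
```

View pics/jig.png

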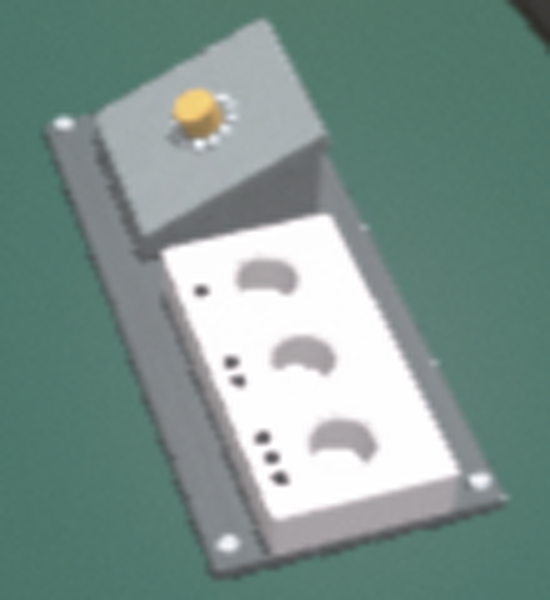

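The picture shows the one-dot pocket next to the desk, and the jig yaw is about -4.4°. I'm moving over the jig for a wrist look.

Request:
drive_tool(
  commands=[
    [0.25, -0.45, 0.1, 0, 0, -0.047],
    [0.5, -0.9, 0.2, 0, 0, -0.093],
  ],
)

```text
t: 1.25
position: [0.2569, 0.4988, 0.2142]
ee_rot: [-0.0, 0.259, 0.966, -0.0]
ft_force: [0.3, -1.0, 1.2]
grip_width: 0.0852
grip_force: 0.0
```

Request:
drive_tool(
  commands=[
    [0.25, -0.45, 0.1, 0, 0, -0.047],
    [0.5, -0.9, 0.2, 0, 0, -0.093],
  ],
)

```text
t: 1.5
position: [0.3072, 0.4084, 0.2347]
ee_rot: [0.0, 0.348, 0.937, 0.0]
ft_force: [0.9, 0.2, -0.2]
grip_width: 0.0853
grip_force: 0.0
```

Request:
drive_tool(
  commands=[
    [0.25, -0.45, 0.1, 0, 0, -0.047],
    [0.5, -0.9, 0.2, 0, 0, -0.093],
  ],
)

```text
t: 1.75
position: [0.3572, 0.3184, 0.2548]
ee_rot: [0.0, 0.434, 0.901, 0.0]
ft_force: [0.8, 0.8, 0.4]
grip_width: 0.0854
grip_force: 0.0
```

Request:
drive_tool(
  commands=[
    [0.25, -0.45, 0.1, 0, 0, -0.047],
    [0.5, -0.9, 0.2, 0, 0, -0.093],
  ],
)

```text
t: 2.0
position: [0.4072, 0.2283, 0.2748]
ee_rot: [0.0, 0.516, 0.857, 0.0]
ft_force: [0.9, 0.0, 0.3]
grip_width: 0.0857
grip_force: 0.0
```

Request:
drive_tool(
  commands=[
    [0.25, -0.45, 0.1, 0, 0, -0.047],
    [0.5, -0.9, 0.2, 0, 0, -0.093],
  ],
)

```text
t: 2.25
position: [0.4571, 0.1383, 0.2948]
ee_rot: [0.0, 0.593, 0.805, 0.0]
ft_force: [0.9, 0.6, -0.4]
grip_width: 0.0855
grip_force: 0.0
```

Request:
drive_tool(
  commands=[
    [0.25, -0.45, 0.1, 0, 0, -0.047],
    [0.5, -0.9, 0.2, 0, 0, -0.093],
  ],
)

```text
t: 2.5
position: [0.5071, 0.0484, 0.3149]
ee_rot: [0.0, 0.665, 0.747, 0.0]
ft_force: [-0.4, -0.4, -0.5]
grip_width: 0.0854
grip_force: 0.0
```

Request:
drive_tool(
  commands=[
    [0.2, -0.45, 0.1, 0, 0, -0.047],
    [0.4, -0.9, 0.2, 0, 0, -0.093],
    [0.4, -0.9, 0.2, 0, 0, -0.093],
    [0.4, -0.9, 0.2, 0, 0, -0.093],
  ],
)

```text
t: 3.0
position: [0.5464, -0.0395, 0.334]
ee_rot: [-0.0, 0.73, 0.683, 0.0]
ft_force: [-0.1, 0.7, 0.7]
grip_width: 0.0854
grip_force: 0.0
```

Run:
```python
from h import *
o,p,d=cap('wrist'); C=cloud('wrist',d,o); save(p,'w1.png'); np.save('w1.npy',C)
print(o['t'],o['position'],o['ee_rot'],o['q'].round(2) if hasattr(o['q'],'round') else o['q'])
print(np.round(r.camera_model('wrist')['hand_eye'],3))
for q in ('jig','contact'):
  for x in r.regions_of('wrist',q)[:2]:
    P=C[x['pixels']&(d>0)]; print(q,x['confidence'],x['extent'],np.percentile(P,[2,50,98],axis=0).round(3).tolist())
```

```text
3.0 [ 0.54642278 -0.0395384   0.33402946] [-2.19821191e-04  7.30478889e-01  6.82935242e-01  3.59660078e-06] [-0.55  0.12  0.61  1.45 -0.07  1.59 -0.01]
[[ 0.    -0.951 -0.31   0.079]
 [ 1.     0.     0.    -0.001]
 [-0.    -0.31   0.951 -0.179]
 [ 0.     0.     0.     1.   ]]
jig 0.96 [305.2, 106.9, 97.8, 213.4] [[0.518, -0.119, 0.006], [0.582, 0.034, 0.033], [0.648, 0.156, 0.064]]
contact 0.72 [299.5, 48.7, 18.2, 22.8] [[0.576, 0.088, 0.052], [0.585, 0.097, 0.058], [0.595, 0.105, 0.062]]
```

View pics/w1.png

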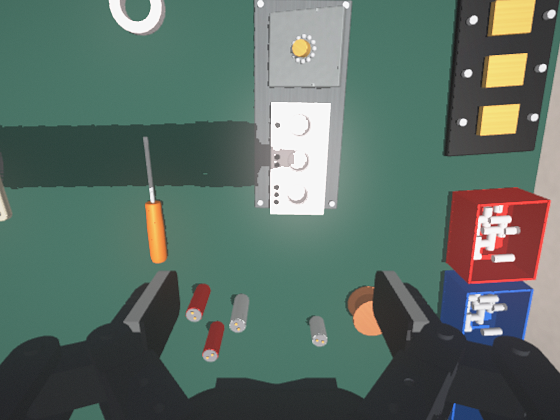

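The wrist view shows the pockets at (300,125), (298,160) and (296,194), with the one-dot pocket nearest the desk. The contact is at (300,48). Next I'll fit the jig pose.

Run:
```python
from h import *
from scipy.optimize import minimize,least_squares
D={'scene':np.load('scene.npy'),'side':np.load('side.npy'),'w1':np.load('w1.npy')}
for n,C in D.items():
    P=C.reshape(-1,3); best=None
    J=P[(abs(P[:,0]-.577)<.12)&(abs(P[:,1])<.2)&np.isfinite(P).all(1)]
    T=J[(abs(J[:,2]-.0335)<.003)]; 
    def loc(x,Q):
        c,s=np.cos(x[2]),np.sin(x[2]); d=Q[:,:2]-x[:2]; return np.c_[c*d[:,0]+s*d[:,1],-s*d[:,0]+c*d[:,1]]
    x=np.array([.577,.005,-.077])
    for i in range(4):
        L=loc(x,T); M=T[(L[:,1]<25e-3)&(L[:,1]>-.155)&(abs(L[:,0])<.048)]; L=loc(x,M)
        # drop wedge slice: keep white block y<20mm
        (c,sz,a)=cv2.minAreaRect((M[loc(x,M)[:,1]<.022][:,:2]*1000).astype(np.float32))
        if sz[0]<sz[1]: a+=90
        if i==0: print(n,'rect',np.round(c,1),np.round(sz,1),round(a,2))
        yaw=np.radians(a-90); yaw=(yaw+np.pi/2)%np.pi-np.pi/2
        ctr=np.array(c)/1000; x=np.r_[ctr+.065*np.array([-np.sin(yaw),np.cos(yaw)]),yaw]
    print('  jig',x.round(4),np.degrees(x[2]).round(2))
    for k in(-.015,-.065):
        p=x[:2]+k*np.array([-np.sin(x[2]),np.cos(x[2])]); print('  pocket',p.round(4),end='')
        F=P[(np.hypot(*(P[:,:2]-p).T)<.02)&(P[:,2]<.016)&(P[:,2]>.008)]; print(' floor',len(F),((F[:,:2].min(0)+F[:,:2].max(0))/2).round(4) if len(F) else '',np.ptp(F[:,:2],axis=0).round(3) if len(F) else '')
    # wedge plane in jig frame
    L=loc(x,J); W=(abs(L[:,0])<.04)&(abs(L[:,1]-.08)<.04)&(J[:,2]>.028)&(np.hypot(L[:,0],L[:,1]-.08)>.02)
    A=np.c_[L[W],np.ones(W.sum())]; s=np.linalg.lstsq(A,J[W][:,2],rcond=None)[0]; print('  wedge',s.round(4),W.sum(),'expect slope .466')
```

```text
scene rect [577.2 -51. ] [154.9  82. ] 85.25
  jig [ 0.5829  0.0169 -0.083 ] -4.75
  pocket [0.5816 0.0019] floor 56 [0.5775 0.0066] [0.021 0.02 ]
  pocket [ 0.5775 -0.0479] floor 65 [ 0.5722 -0.0438] [0.02  0.022]
  wedge [ 0.4648 -0.0011  0.0457] 549 expect slope .466
side rect [577.  -51.3] [156.1  81.1] 85.39
  jig [ 0.5825  0.0167 -0.0805] -4.61
  pocket [0.5812 0.0017] floor 29 [0.5858 0.011 ] [0.019 0.012]
  pocket [ 0.5772 -0.0481] floor 43 [ 0.5827 -0.0399] [0.02  0.015]
  wedge [ 0.4663 -0.0031  0.0465] 664 expect slope .466
w1 rect [576.7 -50.3] [154.4  80.1] 85.37
  jig [ 0.5822  0.0174 -0.0809] -4.64
  pocket [0.581  0.0024] floor 314 [0.5813 0.0019] [0.028 0.028]
  pocket [ 0.5769 -0.0474] floor 264 [ 0.5768 -0.0492] [0.027 0.025]
  wedge [ 4.647e-01 -3.000e-04  4.550e-02] 3505 expect slope .466
```

Request:
drive_tool(
  commands=[
    [-0.2, -0.45, -0.25, 0, 0, -0.08],
    [-0.39, -0.9, -0.5, 0, 0, -0.16],
    [-0.39, -0.9, -0.5, 0, 0, -0.2],
  ],
  grip=-0.2,
)

```text
t: 3.52
position: [0.5051, -0.133, 0.283]
ee_rot: [-0.001, 0.854, 0.52, -0.001]
ft_force: [0.3, 1.4, 0.7]
grip_width: 0.0513
grip_force: 0.0
```

Request:
drive_tool(
  commands=[
    [-0.2, -0.45, -0.25, 0, 0, -0.08],
    [-0.39, -0.9, -0.5, 0, 0, -0.16],
    [-0.39, -0.9, -0.5, 0, 0, -0.2],
  ],
)

```text
t: 3.9
position: [0.4658, -0.2226, 0.2329]
ee_rot: [-0.001, 0.94, 0.34, -0.001]
ft_force: [-0.1, 0.7, 0.1]
grip_width: 0.0511
grip_force: 0.0
```

Request:
drive_tool(
  commands=[
    [0, -0.36, -0.3, 0, 0, 0],
    [0, -0.72, -0.6, 0, 0, 0],
    [0, -0.72, -0.6, 0, 0, 0],
    [0, -0.72, -0.6, 0, 0, 0],
  ],
)

```text
t: 4.4
position: [0.469, -0.291, 0.1745]
ee_rot: [-0.0, 0.939, 0.345, 0.0]
ft_force: [0.4, -0.8, 1.8]
grip_width: 0.0514
grip_force: 0.0
```

```bash
cat >> h.py <<'E'
from scipy.optimize import least_squares
def can(C,c,h,z0=0.):
    P=C.reshape(-1,3); n=np.hypot(P[:,0]-c[0],P[:,1]-c[1])<.024
    T=P[n&(abs(P[:,2]-h-z0)<.004)]; S=P[n&(P[:,2]>z0+.012)&(P[:,2]<z0+h-.008)]
    mm=(T[:,:2].min(0)+T[:,:2].max(0))/2 if len(T) else np.zeros(2)
    f=least_squares(lambda x:np.hypot(*(S[:,:2]-x).T)-.013,c,loss='soft_l1',f_scale=.001).x if len(S) else np.zeros(2)
    return 'top',len(T),mm.round(4),np.ptp(T[:,:2],axis=0).round(3) if len(T) else '','cyl',len(S),f.round(4)
E
python3 - <<'E'
from h import *
o,p,d=cap('wrist'); C=cloud('wrist',d,o); save(p,'w2.png')
print(o['t'],o['position'],o['ee_rot'],np.round(o['q'],2),o['grip_width'])
print(can(C,(.4685,-.292),.072))
E
```

```text
4.4 [ 0.46903382 -0.29102427  0.17450194] [-1.53606084e-04  9.38662478e-01  3.44837200e-01  1.84204879e-04] [-0.26  0.23  0.85  1.72 -0.18  1.27 -0.23] 0.05140248474954282
('top', 658, array([ 0.4684, -0.2911]), array([0.026, 0.025]), 'cyl', 277, array([ 0.4681, -0.2914]))
```

View pics/w2.png

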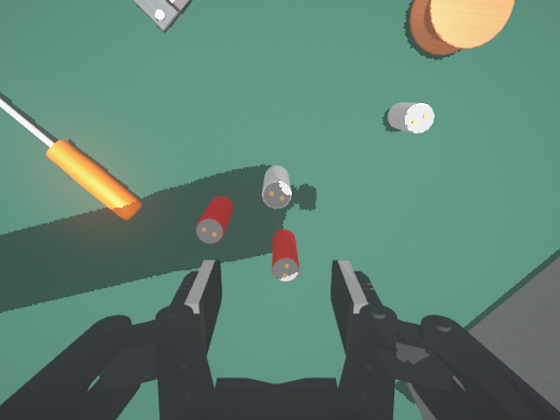

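The wanted silver can is at (277,188), measured at (0.468, -0.291), directly under the TCP. Descending to grasp.

Request:
drive_tool(
  commands=[
    [-0.005, 0, -0.45, 0, 0, 0],
    [-0.005, 0, -0.9, 0, 0, 0],
  ],
)

```text
t: 4.7
position: [0.4698, -0.2906, 0.0844]
ee_rot: [0.0, 0.938, 0.346, 0.002]
ft_force: [1.1, 0.2, 0.7]
grip_width: 0.0511
grip_force: 0.0
```

Request:
drive_tool(
  commands=[
    [0, 0, -0.425, 0, 0, 0],
    [0, 0, -0.425, 0, 0, 0],
    [0, 0, -0.425, 0, 0, 0],
  ],
)

```text
t: 5.08
position: [0.4695, -0.2921, 0.0438]
ee_rot: [0.001, 0.939, 0.345, 0.001]
ft_force: [0.3, 0.1, 0.5]
grip_width: 0.0511
grip_force: 0.0
```

Request:
drive_tool(
  commands=[
    [0, 0, 0, 0, 0, 0],
    [0, 0, 0, 0, 0, 0],
    [0, 0, 0, 0, 0, 0],
    [0, 0, 0, 0, 0, 0],
    [0, 0, 0, 0, 0, 0],
  ],
  grip=1,
)

```text
t: 5.7
position: [0.468, -0.2921, 0.0417]
ee_rot: [0.0, 0.939, 0.344, -0.0]
ft_force: [0.2, 0.6, -0.6]
grip_width: -0.0002
grip_force: 0.0
```

Run:
```python
from h import *
o=r.get_obs(); print(o['position'],o['grip_width'],o['grip_force'])
P=[]
for n in('side','wrist'):
    o,p,d=cap(n); C=cloud(n,d,o)
    print(n,can(C,(.4685,-.292),.072)); 
    for x in r.regions_of(n,'cap_tall')[:4]:
        Q=C[x['pixels']&(d>0)]; print(x['confidence'],x['extent'],np.percentile(Q,[2,50,98],axis=0).round(3).tolist())
    P.append(cv2.resize(p[280:420,200:380],(540,420)) if n=='side' else p)
a=np.hstack([P[0],P[1]]); save(cv2.resize(a,(800,305)),'g1.png')
```

```text
[ 0.46800879 -0.29209914  0.04173324] -0.00021955321776367161 0.0
side ('top', 73, array([ 0.4675, -0.2955]), array([0.024, 0.02 ]), 'cyl', 214, array([ 0.4686, -0.2917]))
0.91 [254.6, 352.4, 15.1, 35.0] [[0.391, -0.281, 0.006], [0.402, -0.276, 0.058], [0.415, -0.259, 0.074]]
0.89 [294.0, 354.0, 16.0, 29.6] [[0.456, -0.305, 0.006], [0.463, -0.302, 0.046], [0.478, -0.289, 0.074]]
0.85 [279.9, 393.1, 16.3, 29.3] [[0.406, -0.358, 0.005], [0.416, -0.353, 0.063], [0.429, -0.336, 0.074]]
0.62 [185.3, 205.6, 25.2, 26.1] [[0.347, 0.133, 0.003], [0.375, 0.159, 0.018], [0.405, 0.196, 0.021]]
wrist ('top', 875, array([ 0.4702, -0.29  ]), array([0.022, 0.023]), 'cyl', 1258, array([ 0.468 , -0.2915]))
0.96 [274.6, 366.1, 15.5, 31.1] [[0.411, -0.339, 0.057], [0.418, -0.333, 0.071], [0.424, -0.331, 0.074]]
0.89 [175.0, 290.8, 72.4, 93.1] [[0.395, -0.277, 0.001], [0.414, -0.263, 0.053], [0.417, -0.254, 0.073]]
0.56 [275.9, 233.3, 48.9, 63.2] [[0.462, -0.299, 0.003], [0.477, -0.284, 0.058], [0.481, -0.279, 0.073]]
```

View pics/g1.png

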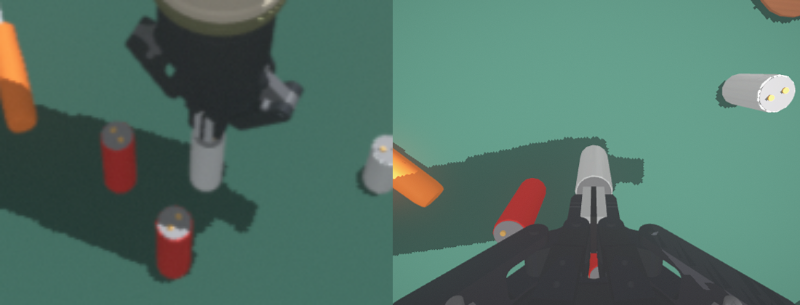

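Run:
```python
from h import *
o,p,d=cap('wrist'); C=cloud('wrist',d,o)
print(np.round(o['q'],3),o['ft_force'])
# points along finger columns (crop scale: 800px <- 1100; wrist col=(x*1.375-540), row=y*1.375)
for row in range(195,400,12):
    print(row,[(*C[row,c].round(3),) for c in (268,276,284)])
n,p,d=0,*r.capture('side'); C=cloud('side',d)
for row in range(325,365,4): print('side',row,[(*C[row,c].round(3),) for c in (290,294,298)])
```

```text
[-0.181  0.393  0.788  1.862 -0.325  1.019 -0.125] [-0.2638821   0.31289833  0.17316525]
195 [(np.float64(0.476), np.float64(-0.277), np.float64(-0.001)), (np.float64(0.48), np.float64(-0.281), np.float64(-0.0)), (np.float64(0.484), np.float64(-0.285), np.float64(0.001))]
207 [(np.float64(0.474), np.float64(-0.28), np.float64(0.014)), (np.float64(0.478), np.float64(-0.283), np.float64(0.018)), (np.float64(0.481), np.float64(-0.288), np.float64(0.016))]
219 [(np.float64(0.474), np.float64(-0.28), np.float64(0.038)), (np.float64(0.478), np.float64(-0.283), np.float64(0.041)), (np.float64(0.481), np.float64(-0.287), np.float64(0.04))]
231 [(np.float64(0.475), np.float64(-0.28), np.float64(0.057)), (np.float64(0.478), np.float64(-0.283), np.float64(0.058)), (np.float64(0.48), np.float64(-0.287), np.float64(0.058))]
243 [(np.float64(0.474), np.float64(-0.281), np.float64(0.071)), (np.float64(0.477), np.float64(-0.284), np.float64(0.072)), (np.float64(0.48), np.float64(-0.287), np.float64(0.072))]
255 [(np.float64(0.47), np.float64(-0.285), np.float64(0.073)), (np.float64(0.473), np.float6
[... 3492 characters left out ...]
float64(0.064)), (np.float64(0.462), np.float64(-0.303), np.float64(0.069)), (np.float64(0.469), np.float64(-0.305), np.float64(0.068))]
side 353 [(np.float64(0.458), np.float64(-0.299), np.float64(0.05)), (np.float64(0.463), np.float64(-0.303), np.float64(0.054)), (np.float64(0.47), np.float64(-0.304), np.float64(0.052))]
side 357 [(np.float64(0.458), np.float64(-0.299), np.float64(0.037)), (np.float64(0.463), np.float64(-0.304), np.float64(0.041)), (np.float64(0.47), np.float64(-0.304), np.float64(0.036))]
side 361 [(np.float64(0.458), np.float64(-0.3), np.float64(0.023)), (np.float64(0.463), np.float64(-0.304), np.float64(0.026)), (np.float64(0.471), np.float64(-0.304), np.float64(0.02))]
```

The fingers closed above the can, since the real fingertips sit well above the reported TCP. The can is undisturbed. I'm lifting to measure the true tip offset.

Request:
drive_tool(
  commands=[
    [0, 0, 0.4, 0, 0, 0],
    [0, 0, 0.8, 0, 0, 0],
    [0, 0, 0.8, 0, 0, 0],
    [0, 0, 0.8, 0, 0, 0],
  ],
)

```text
t: 6.5
position: [0.4679, -0.2917, 0.1212]
ee_rot: [-0.0, 0.939, 0.344, -0.0]
ft_force: [-0.5, -0.3, 0.3]
grip_width: 0.0003
grip_force: 0.0
```

```bash
cat > tip.py <<'E'
from h import *
o=r.get_obs(); print(o['position'],o['grip_width'])
for n in('side','scene'):
    o,p,d=cap(n); C=cloud(n,d).reshape(-1,3); t=o['position']
    M=C[(np.hypot(C[:,0]-t[0],C[:,1]-t[1])<.05)&(C[:,2]>.078)&(C[:,2]<.3)]
    z=np.sort(M[:,2]); print(n,len(z),z[[0,2,5,10,20,40]].round(4), 'low pts',M[M[:,2]<z[0]+.012].mean(0).round(4), 'tip-TCP',(z[3]-t[2]).round(4))
E
python3 tip.py
```

```text
[ 0.46786664 -0.29172983  0.12120282] 0.0003390317456582085
side 2239 [0.1607 0.162  0.1632 0.1648 0.167  0.1697] low pts [ 0.4624 -0.2995  0.1682] tip-TCP 0.0413
scene 936 [0.1558 0.1626 0.1646 0.1661 0.1706 0.1754] low pts [ 0.4765 -0.2888  0.1641] tip-TCP 0.0418
```

Request:
drive_tool(
  commands=[
    [0, 0, 0, 0, 0, 0],
    [0, 0, 0, 0, 0, 0],
    [0, 0, 0, 0, 0, 0],
  ],
  grip=-0.2,
)

```text
t: 6.98
position: [0.4679, -0.2921, 0.1216]
ee_rot: [-0.0, 0.939, 0.344, -0.0]
ft_force: [-0.7, -0.2, -0.3]
grip_width: 0.0511
grip_force: 0.0
```

```bash
python3 tip.py
```

```text
[ 0.46794096 -0.29209845  0.12155761] 0.051080776368623966
side 2022 [0.1607 0.1635 0.1644 0.1656 0.1672 0.1703] low pts [ 0.4584 -0.2904  0.1684] tip-TCP 0.0425
scene 939 [0.1605 0.1626 0.1637 0.1652 0.1677 0.1715] low pts [ 0.4655 -0.284   0.1675] tip-TCP 0.0412
```

True tips are about 40 mm behind the reported TCP (confirmed by two cameras), so I'm correcting for that and descending.

Request:
drive_tool(
  commands=[
    [0, 0, -0.4, 0, 0, 0],
    [0, 0, -0.8, 0, 0, 0],
  ],
)

```text
t: 7.32
position: [0.4686, -0.292, 0.0411]
ee_rot: [0.0, 0.939, 0.344, 0.001]
ft_force: [0.1, -0.1, -0.1]
grip_width: 0.0509
grip_force: 0.0
```

Request:
drive_tool(
  commands=[
    [0, 0, -0.2, 0, 0, 0],
    [0, 0, -0.4, 0, 0, 0],
    [0, 0, -0.4, 0, 0, 0],
    [0, 0, -0.4, 0, 0, 0],
  ],
)

```text
t: 7.82
position: [0.4686, -0.2926, 0.0027]
ee_rot: [0.001, 0.939, 0.344, 0.001]
ft_force: [-0.1, -0.1, 0.5]
grip_width: 0.0508
grip_force: 0.0
```

Request:
drive_tool(
  commands=[
    [0, 0, 0, 0, 0, 0],
    [0, 0, 0, 0, 0, 0],
    [0, 0, 0, 0, 0, 0],
    [0, 0, 0, 0, 0, 0],
  ],
  grip=1,
)

```text
t: 8.32
position: [0.4687, -0.2923, 0.0028]
ee_rot: [0.0, 0.939, 0.344, 0.001]
ft_force: [-0.7, 0.8, 5.7]
grip_width: 0.0241
grip_force: 58.5
```

Request:
drive_tool(
  commands=[
    [0, 0, 0.4, 0, 0, 0],
    [0, 0, 0.8, 0, 0, 0],
    [0, 0, 0.9, 0, 0, 0],
  ],
)

```text
t: 8.7
position: [0.4693, -0.2928, 0.0944]
ee_rot: [0.001, 0.939, 0.344, 0.002]
ft_force: [-0.4, 0.3, -1.3]
grip_width: 0.0241
grip_force: 59.0
```

Request:
drive_tool(
  commands=[
    [0.19, 0.49, 0, 0, 0, 0.065],
    [0.38, 0.98, 0, 0, 0, 0.131],
  ],
)

```text
t: 8.95
position: [0.5061, -0.1929, 0.0915]
ee_rot: [-0.0, 0.885, 0.465, 0.0]
ft_force: [1.1, 0.2, -0.8]
grip_width: 0.0245
grip_force: 59.1
```

Request:
drive_tool(
  commands=[
    [0.19, 0.49, 0, 0, 0, 0.065],
    [0.38, 0.98, 0, 0, 0, 0.131],
  ],
)

```text
t: 9.2
position: [0.5441, -0.0942, 0.0913]
ee_rot: [-0.0, 0.816, 0.578, 0.0]
ft_force: [0.3, -0.8, -2.2]
grip_width: 0.0246
grip_force: 59.1
```

Request:
drive_tool(
  commands=[
    [0.18, 0.49, 0, 0, 0, 0.065],
    [0.36, 0.98, 0, 0, 0, 0.131],
    [0.36, 0.98, 0, 0, 0, 0.131],
    [0.36, 0.98, 0, 0, 0, 0.131],
    [0.36, 0.98, 0, 0, 0, 0.131],
  ],
)

```text
t: 9.82
position: [0.5796, 0.0004, 0.0916]
ee_rot: [0.0, 0.736, 0.677, -0.0]
ft_force: [0.0, 0.5, -0.9]
grip_width: 0.0246
grip_force: 59.0
```

```bash
cat > hov.py <<'E'
from h import *
import sys
px,py,h,zb=map(float,sys.argv[1:5]); c=(px,py)
for n in('side','scene','wrist'):
    o,p,d=cap(n); C=cloud(n,d,o); P=C.reshape(-1,3)
    if n=='side': print(o['t'],o['position'],o['ee_rot'].round(4),o['grip_width'],o['grip_force'])
    S=P[(np.hypot(P[:,0]-px,P[:,1]-py)<.03)&(P[:,2]>zb+.003)&(P[:,2]<zb+h-.035)]
    f=least_squares(lambda x:np.hypot(*(S[:,:2]-x[:2]-np.outer(S[:,2]-zb,x[2:])).T)-.013,[px,py,0,0],loss='soft_l1',f_scale=.001).x if len(S)>20 else np.zeros(4)
    print(n,len(S),'can bottom',f[:2].round(4),'tilt',f[2:].round(3),'min z',np.sort(S[:,2])[:3].round(3) if len(S) else '')
    T=P[(np.hypot(P[:,0]-.577,P[:,1]+.048)<.1)&(abs(P[:,2]-.0338)<.003)&(P[:,1]<.014)]
    M=(P[:,2]<.016)&(P[:,2]>.009)
    for q in((.5812,.0019),(.5772,-.0479)):
        F=P[M&(np.hypot(*(P[:,:2]-q).T)<.016)]; 
        if len(F)>10: print('   floor',len(F),((F.min(0)+F.max(0))/2).round(4)[:2],np.ptp(F[:,:2],axis=0).round(3))
    save(p,'hov_%s.png'%n)
E
python3 hov.py .5812 .0019 .072 .092
```

```text
9.825 [5.79586984e-01 3.94496238e-04 9.15675036e-02] [ 0.000e+00  7.364e-01  6.766e-01 -2.000e-04] 0.02460655315052208 59.025810956954956
side 138 can bottom [0.579 0.001] tilt [-0.012  0.   ] min z [0.095 0.095 0.095]
   floor 27 [0.5851 0.0111] [0.019 0.013]
   floor 44 [ 0.5808 -0.0396] [0.021 0.014]
scene 85 can bottom [0.5787 0.0013] tilt [0.004 0.001] min z [0.095 0.095 0.096]
   floor 58 [0.5767 0.0068] [0.02 0.02]
   floor 62 [ 0.5723 -0.044 ] [0.02  0.021]
wrist 1179 can bottom [0.5787 0.0014] tilt [ 0.003 -0.001] min z [0.095 0.095 0.095]
   floor 827 [ 5.812e-01 -4.000e-04] [0.028 0.024]
```

```bash
cat > rim.py <<'E'
from h import *
def rim(n,C,cam,q,H=.034):
    R=C.reshape(-1,3)-cam; s=(H-cam[2])/R[:,2]; X=cam+R*s[:,None]
    m=(np.hypot(*(X[:,:2]-q).T)<.019)&(C.reshape(-1,3)[:,2]<.031)
    c=X[m][:,:2]; w=(c.min(0)+c.max(0))/2
    return m.sum(),c.mean(0).round(4),w.round(4),np.ptp(c,axis=0).round(3)
if __name__=='__main__':
    for n in('scene','side','w1'):
        C=np.load(n+'.npy')
        if n=='w1':
            H=np.array(r.camera_model('wrist')['hand_eye']); R=Ro.from_quat([.730479,.682935,0,-2.2e-4]).as_matrix(); cam=R@H[:3,3]+[.54642,-.03954,.33403]
        else:
            m=r.camera_model(n); cam=-np.array(m['R']).T@np.array(m['t'])
        for q in((.581,.0015),(.577,-.0485),(.573,-.098)): print(n,rim(n,C,cam,np.array(q)))
E
python3 rim.py
```

```text
scene (np.int64(100), array([5.828e-01, 5.000e-04]), array([0.5817, 0.0024]), array([0.028, 0.031]))
scene (np.int64(119), array([ 0.5787, -0.0486]), array([ 0.5794, -0.0481]), array([0.032, 0.029]))
scene (np.int64(120), array([ 0.5742, -0.0989]), array([ 0.5735, -0.0987]), array([0.031, 0.032]))
side (np.int64(82), array([ 5.802e-01, -3.000e-04]), array([ 0.5803, -0.0007]), array([0.026, 0.024]))
side (np.int64(98), array([ 0.5763, -0.0504]), array([ 0.5761, -0.0503]), array([0.028, 0.026]))
side (np.int64(117), array([ 0.5728, -0.0989]), array([ 0.5739, -0.0976]), array([0.03 , 0.031]))
w1 (np.int64(351), array([0.5809, 0.0027]), array([0.5813, 0.0027]), array([0.029, 0.028]))
w1 (np.int64(313), array([ 0.5767, -0.0467]), array([ 0.5769, -0.0471]), array([0.029, 0.028]))
w1 (np.int64(292), array([ 0.5726, -0.0963]), array([ 0.5725, -0.0967]), array([0.028, 0.028]))rim.py:3: RuntimeWarning: divide by zero encountered in divide
  R=C.reshape(-1,3)-cam; s=(H-cam[2])/R[:,2]; X=cam+R*s[:,None]
rim.py:3: RuntimeWarning: invalid value encountered in multiply
  R=C.reshape(-1,3)-cam; s=(H-cam[2])/R[:,2]; X=cam+R*s[:,None]
```

Request:
drive_tool(
  commands=[
    [0.023, 0.009, -0.25, 0, 0, 0],
    [0.023, 0.009, -0.5, 0, 0, 0],
    [0.023, 0.009, -0.5, 0, 0, 0],
    [0.023, 0.009, -0.5, 0, 0, 0],
  ],
)

```text
t: 10.48
position: [0.5829, 0.0025, 0.0428]
ee_rot: [0.0, 0.736, 0.677, 0.0]
ft_force: [0.2, -0.4, -0.8]
grip_width: 0.0243
grip_force: 59.1
```

Request:
drive_tool(
  commands=[
    [0, 0, -0.04, 0, 0, 0],
    [0, 0, -0.08, 0, 0, 0],
    [0, 0, -0.12, 0, 0, 0],
    [0, 0, -0.12, 0, 0, 0],
  ],
)

```text
t: 10.98
position: [0.5821, 0.0028, 0.0294]
ee_rot: [-0.0, 0.735, 0.678, -0.0]
ft_force: [-0.3, 0.1, -0.8]
grip_width: 0.0247
grip_force: 59.1
```

The can is in the pocket with no contact force, so I'm continuing down.

Request:
drive_tool(
  commands=[
    [0, 0, -0.05, 0, 0, 0],
    [0, 0, -0.1, 0, 0, 0],
    [0, 0, -0.14, 0, 0, 0],
    [0, 0, -0.14, 0, 0, 0],
    [0, 0, -0.14, 0, 0, 0],
  ],
)

```text
t: 11.6
position: [0.5824, 0.0028, 0.0158]
ee_rot: [0.0, 0.735, 0.678, 0.0]
ft_force: [-1.0, -1.1, 0.1]
grip_width: 0.0248
grip_force: 59.4
```

Request:
drive_tool(
  commands=[
    [0, 0, -0.02, 0, 0, 0],
    [0, 0, -0.02, 0, 0, 0],
  ],
)

```text
t: 11.85
position: [0.5828, 0.0028, 0.0148]
ee_rot: [0.0, 0.736, 0.677, 0.001]
ft_force: [-3.4, 0.6, 8.4]
grip_width: 0.0248
grip_force: 60.1
```

Request:
drive_tool(
  commands=[
    [0, 0, 0, 0, 0, 0],
    [0, 0, 0, 0, 0, 0],
    [0, 0, 0, 0, 0, 0],
  ],
  grip=-0.2,
)

```text
t: 12.22
position: [0.5823, 0.0028, 0.0136]
ee_rot: [0.0, 0.736, 0.678, -0.0]
ft_force: [0.9, -0.8, -0.4]
grip_width: 0.0513
grip_force: 0.0
```

Request:
drive_tool(
  commands=[
    [0, 0, 0.4, 0, 0, 0],
    [0, 0, 0.8, 0, 0, 0],
    [0, 0, 0.9, 0, 0, 0],
    [0, 0, 0.9, 0, 0, 0],
  ],
)

```text
t: 12.72
position: [0.5825, 0.003, 0.1038]
ee_rot: [0.0, 0.735, 0.678, 0.0]
ft_force: [-0.5, 0.7, -1.1]
grip_width: 0.0511
grip_force: 0.0
```

```bash
cat > chk.py <<'E'
from h import *
o=r.get_obs(); print(o['t'],o['position'],o['ee_rot'].round(4))
for n in('side','scene','wrist'):
    o,p,d=cap(n); P=cloud(n,d,o).reshape(-1,3)
    for c,h in(((.5812,.002),.0835),((.577,-.048),.062)):
        T=P[(np.hypot(P[:,0]-c[0],P[:,1]-c[1])<.025)&(abs(P[:,2]-h)<.006)]
        if len(T)>20: print(n,len(T),'top',((T.min(0)+T.max(0))/2)[:2].round(4),np.median(T[:,2]).round(4),'bottom z',(np.median(T[:,2])-(.072 if h>.07 else .05)).round(4),np.ptp(T[:,:2],axis=0).round(3))
E
python3 chk.py
```

```text
12.725 [0.5825026  0.00298093 0.10384504] [1.000e-04 7.354e-01 6.776e-01 4.000e-04]
side 98 top [0.5807 0.001 ] 0.0846 bottom z 0.0126 [0.024 0.028]
scene 96 top [0.5829 0.0037] 0.0839 bottom z 0.0119 [0.025 0.027]
wrist 1263 top [0.5817 0.0045] 0.0842 bottom z 0.0122 [0.026 0.025]
```

Request:
drive_tool(
  commands=[
    [0.02, -0.44, 0, 0, 0, 0],
    [0.04, -0.88, 0, 0, 0, 0],
  ],
)

```text
t: 13.12
position: [0.5858, -0.0857, 0.1025]
ee_rot: [-0.001, 0.735, 0.678, -0.001]
ft_force: [0.7, -1.1, 0.3]
grip_width: 0.0513
grip_force: 0.0
```

Request:
drive_tool(
  commands=[
    [0.02, -0.44, 0, 0, 0, 0],
    [0.04, -0.88, 0, 0, 0, 0],
  ],
)

```text
t: 13.38
position: [0.5897, -0.1743, 0.1025]
ee_rot: [-0.001, 0.735, 0.678, -0.001]
ft_force: [0.9, -0.6, 0.6]
grip_width: 0.0514
grip_force: 0.0
```

Request:
drive_tool(
  commands=[
    [0.02, -0.44, 0, 0, 0, 0],
    [0.04, -0.88, 0, 0, 0, 0],
  ],
)

```text
t: 13.62
position: [0.5937, -0.2623, 0.1023]
ee_rot: [-0.001, 0.735, 0.678, -0.0]
ft_force: [0.1, 0.3, 0.2]
grip_width: 0.0511
grip_force: 0.0
```

Request:
drive_tool(
  commands=[
    [0.02, -0.44, 0, 0, 0, 0],
    [0.04, -0.86, 0, 0, 0, 0],
    [0.04, -0.86, 0, 0, 0, 0],
    [0.04, -0.86, 0, 0, 0, 0],
  ],
)

```text
t: 14.12
position: [0.598, -0.3465, 0.1023]
ee_rot: [-0.001, 0.736, 0.678, -0.0]
ft_force: [-0.3, 0.8, 0.4]
grip_width: 0.0512
grip_force: 0.0
```

Run:
```python
from h import *
o,p,d=cap('wrist'); C=cloud('wrist',d,o); print(o['t'],o['position'],o['ee_rot'].round(4),can(C,(.5975,-.346),.05))
```

```text
14.125 [ 0.59799825 -0.34650698  0.10234705] [-9.000e-04  7.355e-01  6.775e-01 -2.000e-04] ('top', 926, array([ 0.5974, -0.3449]), array([0.025, 0.026]), 'cyl', 282, array([ 0.5973, -0.3457]))
```

Request:
drive_tool(
  commands=[
    [-0.005, 0.01, -0.4, 0, 0, 0],
    [-0.005, 0.01, -0.8, 0, 0, 0],
  ],
)

```text
t: 14.42
position: [0.5988, -0.3442, 0.0229]
ee_rot: [0.0, 0.735, 0.678, 0.001]
ft_force: [0.5, 0.2, -0.8]
grip_width: 0.0508
grip_force: 0.0
```

Request:
drive_tool(
  commands=[
    [0, 0, -0.18, 0, 0, 0],
    [0, 0, -0.36, 0, 0, 0],
    [0, 0, -0.36, 0, 0, 0],
    [0, 0, -0.36, 0, 0, 0],
  ],
)

```text
t: 14.92
position: [0.5985, -0.3467, -0.011]
ee_rot: [0.001, 0.735, 0.678, 0.0]
ft_force: [0.6, -0.5, 0.6]
grip_width: 0.0512
grip_force: 0.0
```

Request:
drive_tool(
  commands=[
    [0, 0, 0, 0, 0, 0],
    [0, 0, 0, 0, 0, 0],
    [0, 0, 0, 0, 0, 0],
    [0, 0, 0, 0, 0, 0],
  ],
  grip=1,
)

```text
t: 15.42
position: [0.5985, -0.3467, -0.011]
ee_rot: [0.001, 0.736, 0.677, 0.0]
ft_force: [-1.0, 0.8, 6.7]
grip_width: 0.0242
grip_force: 58.9
```

Request:
drive_tool(
  commands=[
    [0, 0, 0.4, 0, 0, 0],
    [0, 0, 0.8, 0, 0, 0],
    [0, 0, 0.95, 0, 0, 0],
  ],
)

```text
t: 15.8
position: [0.5988, -0.347, 0.0855]
ee_rot: [0.002, 0.736, 0.677, 0.001]
ft_force: [-0.9, -0.4, -0.3]
grip_width: 0.0241
grip_force: 59.0
```

Request:
drive_tool(
  commands=[
    [-0.03, 0.5, 0, 0, 0, 0],
    [-0.07, 1.0, 0, 0, 0, 0],
  ],
)

```text
t: 16.05
position: [0.5902, -0.2451, 0.082]
ee_rot: [-0.0, 0.736, 0.677, -0.0]
ft_force: [0.9, 0.6, -1.1]
grip_width: 0.0242
grip_force: 59.1
```

Request:
drive_tool(
  commands=[
    [-0.03, 0.5, 0, 0, 0, 0],
    [-0.07, 1.0, 0, 0, 0, 0],
  ],
)

```text
t: 16.3
position: [0.5831, -0.1443, 0.0819]
ee_rot: [-0.0, 0.735, 0.678, -0.0]
ft_force: [0.2, -0.1, -0.3]
grip_width: 0.0242
grip_force: 59.1
```

Request:
drive_tool(
  commands=[
    [-0.03, 0.5, 0, 0, 0, 0],
    [-0.07, 0.98, 0, 0, 0, 0],
    [-0.07, 0.98, 0, 0, 0, 0],
    [-0.07, 0.98, 0, 0, 0, 0],
    [-0.07, 0.98, 0, 0, 0, 0],
  ],
)

```text
t: 16.92
position: [0.5766, -0.0498, 0.0826]
ee_rot: [0.0, 0.736, 0.677, -0.0]
ft_force: [0.2, -0.6, -0.3]
grip_width: 0.0243
grip_force: 59.1
```

```bash
sed -i 's/zb+h-.035/zb+h-.024/' hov.py; python3 hov.py .577 -.048 .05 .095
```

```text
16.925 [ 0.57662669 -0.04980468  0.08256467] [ 1.000e-04  7.362e-01  6.767e-01 -3.000e-04] 0.024307099926969663 59.10516858100891
side 91 can bottom [ 0.5754 -0.0493] tilt [0.017 0.006] min z [0.098 0.098 0.099]
   floor 40 [ 0.5818 -0.0398] [0.019 0.014]
scene 47 can bottom [ 0.5753 -0.0493] tilt [0.046 0.017] min z [0.098 0.098 0.099]
   floor 61 [ 0.5726 -0.0434] [0.02  0.021]
wrist 869 can bottom [ 0.5758 -0.0488] tilt [0.005 0.   ] min z [0.098 0.098 0.098]
   floor 27 [0.5809 0.0092] [0.028 0.009]
   floor 873 [ 0.577  -0.0504] [0.028 0.024]
```

Request:
drive_tool(
  commands=[
    [0.015, 0.018, -0.25, 0, 0, 0],
    [0.015, 0.018, -0.5, 0, 0, 0],
    [0.015, 0.018, -0.5, 0, 0, 0],
    [0.015, 0.018, -0.5, 0, 0, 0],
  ],
)

```text
t: 17.58
position: [0.5789, -0.0469, 0.0336]
ee_rot: [0.0, 0.736, 0.677, 0.0]
ft_force: [0.6, -0.1, -0.9]
grip_width: 0.0242
grip_force: 59.1
```

Request:
drive_tool(
  commands=[
    [-0.005, -0.005, -0.05, 0, 0, 0],
    [-0.005, -0.005, -0.1, 0, 0, 0],
    [-0.005, -0.005, -0.15, 0, 0, 0],
    [-0.005, -0.005, -0.2, 0, 0, 0],
    [-0.005, -0.005, -0.2, 0, 0, 0],
  ],
)

```text
t: 18.2
position: [0.5776, -0.047, 0.0123]
ee_rot: [-0.0, 0.736, 0.677, -0.0]
ft_force: [-0.2, -0.8, -1.4]
grip_width: 0.024
grip_force: 59.0
```

Request:
drive_tool(
  commands=[
    [0, 0, -0.05, 0, 0, 0],
    [0, 0, -0.1, 0, 0, 0],
    [0, 0, -0.12, 0, 0, 0],
    [0, 0, -0.12, 0, 0, 0],
  ],
)

```text
t: 18.7
position: [0.5776, -0.0469, 0.0009]
ee_rot: [-0.0, 0.736, 0.677, -0.0]
ft_force: [-2.2, 0.3, 3.9]
grip_width: 0.0241
grip_force: 59.7
```

Touching the floor. Release and retreat.

Request:
drive_tool(
  commands=[
    [0, 0, 0, 0, 0, 0],
    [0, 0, 0, 0, 0, 0],
    [0, 0, 0, 0, 0, 0],
    [0, 0, 0, 0, 0, 0],
  ],
  grip=-0.2,
)

```text
t: 19.2
position: [0.5778, -0.0469, 0.0007]
ee_rot: [0.0, 0.736, 0.678, 0.0]
ft_force: [0.7, 0.3, -0.3]
grip_width: 0.0516
grip_force: 0.0
```

Request:
drive_tool(
  commands=[
    [0, 0, 0.3, 0, 0, 0],
    [0, 0, 0.6, 0, 0, 0],
    [0, 0, 0.9, 0, 0, 0],
    [0, 0, 0.9, 0, 0, 0],
  ],
)

```text
t: 19.7
position: [0.5794, -0.047, 0.093]
ee_rot: [0.001, 0.736, 0.677, 0.002]
ft_force: [-0.0, -0.2, -1.3]
grip_width: 0.0512
grip_force: 0.0
```

```bash
python3 chk.py
python3 - <<'E'
from h import *
for n in('scene','side'):
    P=np.load(n+'.npy').reshape(-1,3)
    T=P[(np.hypot(P[:,0]-.453,P[:,1]-.2855)<.03)&(P[:,2]>.06)]
    for a,b in((.07,.09),(.09,.11),(.11,.126),(.126,.14)):
        Q=T[(T[:,2]>a)&(T[:,2]<b)]; print(n,a,len(Q),((Q.min(0)+Q.max(0))/2)[:2].round(4),[np.round(v,1) for v in cv2.minAreaRect((Q[:,:2]*1e3).astype(np.float32))])
E
```

```text
19.7 [ 0.57939894 -0.04697207  0.09300742] [0.0012 0.7355 0.6775 0.0017]
side 69 top [0.582  0.0012] 0.0841 bottom z 0.0121 [0.023 0.025]
side 101 top [ 0.5764 -0.0478] 0.0625 bottom z 0.0125 [0.026 0.025]
scene 100 top [ 0.5775 -0.0473] 0.0618 bottom z 0.0118 [0.026 0.023]
wrist 1667 top [0.5816 0.0039] 0.0842 bottom z 0.0122 [0.025 0.025]
wrist 1151 top [ 0.5766 -0.0455] 0.0622 bottom z 0.0122 [0.025 0.025]
scene 0.07 51 [0.4558 0.285 ] [array([458.5, 282.6]), array([26.8, 15.3]), np.float64(55.2)]
scene 0.09 59 [0.4554 0.2854] [array([458.2, 282.2]), array([27.6, 14.8]), np.float64(56.4)]
scene 0.11 42 [0.4553 0.2852] [array([458. , 282.3]), array([25.9, 12.3]), np.float64(55.6)]
scene 0.126 66 [0.4545 0.2862] [array([455.4, 284.5]), array([26.3, 20.5]), np.float64(51.5)]
side 0.07 70 [0.4513 0.2822] [array([449.2, 279.9]), array([14.6, 27.2]), np.float64(70.4)]
side 0.09 76 [0.4515 0.282 ] [array([449. , 279.8]), array([16.1, 27.2]), np.float64(70.8)]
side 0.11 61 [0.4514 0.283 ] [array([448.1, 280.3]), array([16.6, 28.6]), np.float64(65.1)]
side 0.126 69 [0.4509 0.2836] [array([451.2, 284. ]), array([21.3, 23.1]), np.float64(8.6)]
```

Both cans are seated (bottoms at z 0.012). I'll look at the contact closely on the way to the probe.

Request:
drive_tool(
  commands=[
    [0, 0.2, 0.4, 0, 0, 0],
    [0, 0.6, 0.6, 0, 0, 0],
    [0, 0.9, 0.6, 0, 0, 0],
    [0, 0.9, 0.6, 0, 0, 0],
    [0, 0.9, 0.6, 0, 0, 0],
  ],
)

```text
t: 20.48
position: [0.5774, 0.0422, 0.1498]
ee_rot: [-0.0, 0.736, 0.677, -0.001]
ft_force: [-0.1, -0.5, -0.5]
grip_width: 0.0512
grip_force: 0.0
```

Run:
```python
from h import *
o,p,d=cap('wrist'); C=cloud('wrist',d,o); save(p,'w3.png'); print(o['t'],o['position'],o['ee_rot'].round(4))
for x in r.regions_of('wrist','contact')[:2]: print(x['confidence'],x['extent'])
hsv=cv2.cvtColor(p,cv2.COLOR_RGB2HSV); P=C.reshape(-1,3)
near=(np.hypot(P[:,0]-.584,P[:,1]-.098)<.06)
br=near&((hsv[...,0].ravel()>12)&(hsv[...,0].ravel()<32)&(hsv[...,1].ravel()>90))
n0=np.array([-np.sin(np.radians(25))*np.cos(-.081),-np.sin(np.radians(25))*np.sin(-.081),np.cos(np.radians(25))])
# wedge plane fit from grey points
W=P[near&~br&(np.hypot(P[:,0]-.584,P[:,1]-.098)>.022)&(abs((P-[.5827,.098,.046])@n0)<.004)]
c=W.mean(0); n=np.linalg.svd(W-c,full_matrices=False)[2][2]; n*=np.sign(n[2]); print('normal',n.round(4),'exp',n0.round(4),'plane h at ctr',((np.array([.5827,.098,.046])-c)@n).round(4))
B=P[br]; h=(B-c)@n; print('brass',len(B),np.percentile(h,[5,50,95]).round(4))
T=B[h>np.percentile(h,95)-.003]
u=np.cross([0,1,0],n);u/=np.linalg.norm(u);v=np.cross(n,u)
a=np.c_[(T-c)@u,(T-c)@v].astype(np.float32); (cc,rad)=cv2.minEnclosingCircle(a); print('face centre',(c+cc[0]*u+cc[1]*v+n*np.median((T-c)@n)).round(4),'rad',rad,len(T),'mean',T.mean(0).round(4))
q=np.c_[(W-c)@u,(W-c)@v]; print('face rect',cv2.minAreaRect((q*1000).astype(np.float32)))
```

```text
20.475 [0.57736054 0.04219327 0.14983765] [-1.000e-04  7.357e-01  6.773e-01 -8.000e-04]
0.7 [283.6, 128.8, 30.3, 30.7]
normal [-0.4218  0.0346  0.906 ] exp [-0.4212  0.0342  0.9063] plane h at ctr 0.0029
brass 592 [0.003  0.0136 0.0149]
face centre [0.631  0.1054 0.0802] rad 0.06251969933509827 456 mean [0.5839 0.0979 0.0598]
face rect ((-4.818534851074219, -1.9319648742675781), (89.46863555908203, 97.81737518310547), 85.6976318359375)
```

View pics/w3.png

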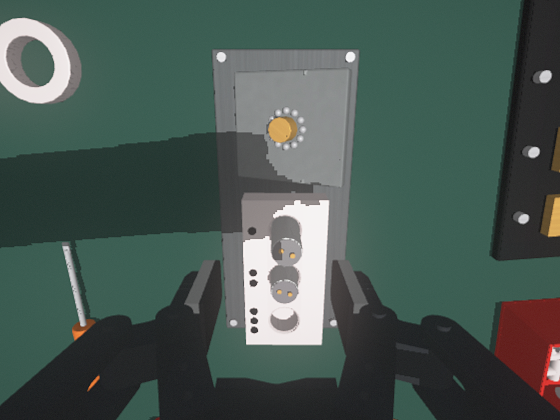

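Contact at pixel (281,129), about (0.5836, 0.098, 0.059), which agrees with the model from the jig pose. Now to the probe.

Request:
drive_tool(
  commands=[
    [-0.2, 0.4, 0, 0, 0, 0],
    [-0.41, 0.8, 0, 0, 0, 0],
  ],
)

```text
t: 20.82
position: [0.5365, 0.1225, 0.1505]
ee_rot: [0.0, 0.737, 0.676, -0.0]
ft_force: [0.5, 0.9, -0.5]
grip_width: 0.0514
grip_force: 0.0
```

Request:
drive_tool(
  commands=[
    [-0.2, 0.4, 0, 0, 0, 0],
    [-0.41, 0.8, 0, 0, 0, 0],
  ],
)

```text
t: 21.08
position: [0.4954, 0.2032, 0.1506]
ee_rot: [0.0, 0.736, 0.677, -0.0]
ft_force: [0.2, -0.3, -0.4]
grip_width: 0.0513
grip_force: 0.0
```

Request:
drive_tool(
  commands=[
    [-0.2, 0.4, 0, 0, 0, 0],
    [-0.41, 0.8, 0, 0, 0, 0],
    [-0.41, 0.8, 0, 0, 0, 0],
    [-0.41, 0.8, 0, 0, 0, 0],
  ],
)

```text
t: 21.58
position: [0.4555, 0.2817, 0.1506]
ee_rot: [0.0, 0.736, 0.677, -0.0]
ft_force: [0.4, -1.2, -0.9]
grip_width: 0.0513
grip_force: 0.0
```

Run:
```python
from h import *
o,p,d=cap('wrist'); C=cloud('wrist',d,o); save(p,'w4.png'); print(o['t'],o['position'],o['ee_rot'].round(4))
P=C.reshape(-1,3); n=np.hypot(P[:,0]-.453,P[:,1]-.285)<.06
for a,b in((.046,.0545),(.06,.09),(.09,.12),(.124,.14)):
    Q=P[n&(P[:,2]>a)&(P[:,2]<b)]; 
    if len(Q)>5: print(a,len(Q),Q.mean(0).round(4),cv2.minAreaRect((Q[:,:2]*1e3).astype(np.float32)))
    if a==.124: T=Q
np.save('ptop.npy',T)
g=cv2.resize(p[60:340,120:440],(640,560)); save(g,'w4c.png')
```

```text
21.575 [0.45551924 0.28172559 0.15060056] [ 3.000e-04  7.360e-01  6.769e-01 -2.000e-04]
0.046 3584 [0.4532 0.2966 0.0498] ((451.57958984375, 287.9784240722656), (64.17097473144531, 64.44274139404297), 21.693546295166016)
0.06 292 [0.4523 0.2971 0.0757] ((454.09527587890625, 295.45599365234375), (13.278616905212402, 27.635543823242188), 68.7492446899414)
0.09 412 [0.4521 0.2971 0.1059] ((454.07586669921875, 295.3926696777344), (13.550065994262695, 27.724775314331055), 69.08015441894531)
0.124 1208 [0.4518 0.2903 0.1332] ((451.5524597167969, 288.4063720703125), (22.1463623046875, 22.17333221435547), 19.388689041137695)
```

View pics/w4c.png

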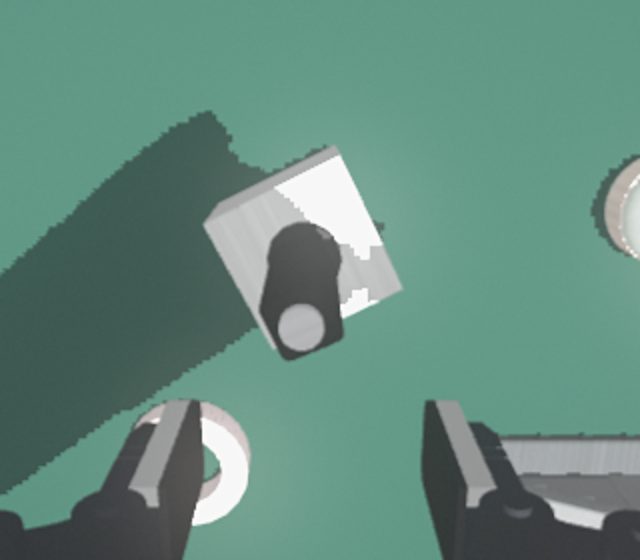

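The handle is visible, square, with yaw ≈20° and centre ≈(0.452, 0.287). I'm aligning, then descending.

Request:
drive_tool(
  commands=[
    [-0.037, 0.056, 0, 0, 0, 0.08],
    [-0.037, 0.056, 0, 0, 0, 0.16],
    [-0.037, 0.056, 0, 0, 0, 0.217],
    [-0.037, 0.056, 0, 0, 0, 0.217],
    [-0.037, 0.056, 0, 0, 0, 0.217],
  ],
)

```text
t: 22.25
position: [0.4516, 0.2879, 0.1507]
ee_rot: [0.0, 0.574, 0.819, 0.0]
ft_force: [-0.2, -0.3, -0.1]
grip_width: 0.0516
grip_force: 0.0
```

Run:
```python
from h import *
o,p,d=cap('wrist'); C=cloud('wrist',d,o); print(o['t'],o['position'],o['ee_rot'].round(4),np.round(o['q'],2))
P=C.reshape(-1,3); n=np.hypot(P[:,0]-.453,P[:,1]-.285)<.06
for a,b in((.046,.0545),(.124,.14)):
    Q=P[n&(P[:,2]>a)&(P[:,2]<b)]; print(a,len(Q),cv2.minAreaRect((Q[:,:2]*1e3).astype(np.float32)))
```

```text
22.25 [0.45162098 0.28790562 0.15074475] [1.000e-04 5.740e-01 8.188e-01 0.000e+00] [-0.99  0.16  0.38  1.78 -0.06  1.21 -0.25]
0.046 3790 ((451.3664245605469, 287.9560852050781), (63.76803970336914, 64.57511901855469), 21.78710174560547)
0.124 1176 ((451.49609375, 288.56915283203125), (21.772472381591797, 22.33450698852539), 19.755409240722656)
```

Request:
drive_tool(
  commands=[
    [0, 0, -0.3, 0, 0, 0],
    [0, 0, -0.6, 0, 0, 0],
    [0, 0, -0.9, 0, 0, 0],
  ],
)

```text
t: 22.68
position: [0.4513, 0.2886, 0.0599]
ee_rot: [0.0, 0.573, 0.819, 0.0]
ft_force: [-0.2, -0.2, -1.0]
grip_width: 0.0515
grip_force: 0.0
```

Request:
drive_tool(
  commands=[
    [0, 0, -0.13, 0, 0, 0],
    [0, 0, -0.26, 0, 0, 0],
    [0, 0, -0.26, 0, 0, 0],
    [0, 0, -0.26, 0, 0, 0],
  ],
)

```text
t: 23.18
position: [0.4516, 0.2891, 0.0355]
ee_rot: [0.0, 0.572, 0.82, 0.001]
ft_force: [-0.6, -0.3, 1.2]
grip_width: 0.0512
grip_force: 0.0
```

Request:
drive_tool(
  commands=[
    [0, 0, 0, 0, 0, 0],
    [0, 0, 0, 0, 0, 0],
    [0, 0, 0, 0, 0, 0],
    [0, 0, 0, 0, 0, 0],
    [0, 0, 0, 0, 0, 0],
  ],
  grip=1,
)

```text
t: 23.8
position: [0.4515, 0.289, 0.0354]
ee_rot: [0.0, 0.572, 0.82, 0.001]
ft_force: [-0.5, -0.9, 7.3]
grip_width: 0.0212
grip_force: 58.7
```

Request:
drive_tool(
  commands=[
    [0, 0, 0.25, 0, 0, 0],
    [0, 0, 0.5, 0, 0, 0],
    [0, 0, 0.75, 0, 0, 0],
    [0, 0, 0.95, 0, 0, 0],
  ],
)

```text
t: 24.3
position: [0.4511, 0.2886, 0.1305]
ee_rot: [0.0, 0.572, 0.82, 0.0]
ft_force: [0.4, -0.2, -1.4]
grip_width: 0.0211
grip_force: 59.8
```

Request:
drive_tool(
  commands=[
    [0, 0, 0.25, 0, 0, 0],
    [0, 0, 0.5, 0, 0, 0],
    [0, 0, 0.5, 0, 0, 0],
    [0, 0, 0.5, 0, 0, 0],
  ],
)

```text
t: 24.8
position: [0.4507, 0.2884, 0.1787]
ee_rot: [-0.0, 0.572, 0.82, -0.001]
ft_force: [0.6, 0.2, -2.3]
grip_width: 0.0212
grip_force: 59.9
```

```bash
cat > pt.py <<'E'
from h import *
o=r.get_obs(); print(o['t'],o['position'],o['ee_rot'].round(4),np.round(o['q'],2),o['grip_width'],o['grip_force'],o['ft_force'].round(1))
for n in('side','scene','wrist'):
    o,p,d=cap(n); P=cloud(n,d,o).reshape(-1,3)
    q=o['ee_rot']; R=Ro.from_quat([q[1],q[2],q[3],q[0]]).as_matrix(); L=(P-o['position'])@R
    M=L[(np.hypot(L[:,0],L[:,1])<.025)&(L[:,2]>-.09)&(L[:,2]<.06)&(d.ravel()>0)]
    z=np.sort(M[:,2])[::-1]
    S=M[(M[:,2]>-.012)&(M[:,2]<.006)&(np.hypot(M[:,0],M[:,1])<.012)]; N=M[(M[:,2]>.013)]
    f=lambda Q,rr:least_squares(lambda x:np.hypot(*(Q[:,:2]-x).T)-rr,[0,0],loss='soft_l1',f_scale=.001).x.round(4) if len(Q)>5 else None
    print(n,'max z tool',z[[0,2,5]].round(4) if len(z)>5 else z,'shaft',len(S),f(S,.006),'needle',len(N),f(N,.003))
    save(p,'pt_%s.png'%n)
E
python3 pt.py
```

```text
24.8 [0.4506627  0.28840884 0.17865524] [-1.000e-04  5.723e-01  8.200e-01 -6.000e-04] [-1.    0.14  0.38  1.74 -0.05  1.27 -0.25] 0.02123321464338919 59.8730331659317 [ 0.6  0.2 -2.3]
side max z tool [0.0289 0.0264 0.0233] shaft 32 [-0.0012 -0.0012] needle 16 [-0.0012 -0.0006]
scene max z tool [0.0326 0.0282 0.0228] shaft 17 [-0.0011 -0.0001] needle 15 [-0.001   0.0005]
wrist max z tool [0.0311 0.03   0.029 ] shaft 0 None needle 56 [-0.0011 -0.0007]
```

```bash
cat > tgt.py <<'E'
from h import *
yaw=-.081; jy=np.array([-np.sin(yaw),np.cos(yaw),0]); n=Ro.from_rotvec(-np.radians(25)*jy).apply([0,0,1])
F=np.array([.5836,.098,.059]); off=np.array([-.0011,-.0003,.031])
o=r.get_obs(); q=o['ee_rot']; R=Ro.from_quat([q[1],q[2],q[3],q[0]])
z=-R.apply([0,0,1]); ax=np.cross(z,n); a=np.arcsin(min(1,np.linalg.norm(ax))); rv=ax/np.linalg.norm(ax)*a
Rt=Ro.from_rotvec(rv)*R
print('rotvec',rv.round(4),'units',(rv/2).round(4),'n',n.round(4))
for s in(.04,.02,0):
    t=F+n*s-Rt.apply(off); print(s,'TCP',t.round(4),'shift units',((t-o['position'])*10).round(3))
E
python3 tgt.py
```

```text
rotvec [-0.0342 -0.4361  0.0006] units [-0.0171 -0.2181  0.0003] n [-0.4212  0.0342  0.9063]
0.04 TCP [0.5536 0.1016 0.1233] shift units [ 1.03  -1.868 -0.554]
0.02 TCP [0.562  0.1009 0.1051] shift units [ 1.114 -1.875 -0.735]
0 TCP [0.5705 0.1002 0.087 ] shift units [ 1.198 -1.882 -0.916]
```

Request:
drive_tool(
  commands=[
    [0.25, -0.46, 0, -0.0043, -0.055, 0],
    [0.515, -0.934, 0, -0.0086, -0.109, 0],
    [0.515, -0.934, 0, -0.0086, -0.109, 0],
  ],
)

```text
t: 25.32
position: [0.5026, 0.1915, 0.179]
ee_rot: [0.094, 0.571, 0.814, 0.055]
ft_force: [-1.5, 0.7, -1.4]
grip_width: 0.0212
grip_force: 59.9
```

Request:
drive_tool(
  commands=[
    [0.25, -0.46, 0, -0.0043, -0.055, 0],
    [0.515, -0.934, -0.2, -0.0086, -0.109, 0],
    [0.515, -0.934, -0.4, -0.0086, -0.109, 0],
    [0.515, -0.934, -0.55, -0.0086, -0.109, 0],
    [0.515, -0.934, -0.55, -0.0086, -0.109, 0],
    [0.515, -0.934, -0.55, -0.0086, -0.109, 0],
  ],
)

```text
t: 26.08
position: [0.5543, 0.1024, 0.1252]
ee_rot: [0.187, 0.559, 0.801, 0.11]
ft_force: [-0.2, -0.6, -0.8]
grip_width: 0.0212
grip_force: 59.9
```

```bash
python3 pt.py; python3 tgt.py
python3 - <<'E'
from h import *
# brass face seen by side/scene and wrist
n=np.array([-.4212,.0342,.9063])
for c in('side','scene','wrist'):
    o,p,d=cap(c); P=cloud(c,d,o).reshape(-1,3); hsv=cv2.cvtColor(p,cv2.COLOR_RGB2HSV).reshape(-1,3)
    h=(P-[.5836,.098,.059])@n
    B=P[(np.linalg.norm(P-[.5836,.098,.059],axis=1)<.018)&(hsv[:,0]>12)&(hsv[:,0]<32)&(hsv[:,1]>110)&(h>-.0045)&(h<.006)]
    if len(B)>4:
        hb=(B-[.5836,.098,.059])@n; T=B[hb>np.percentile(hb,85)-.0035]; print(c,len(T),'brass mean',T.mean(0).round(4),'mid',((T.min(0)+T.max(0))/2).round(4),np.ptp(T,axis=0).round(3),'h med',np.median((T-[.5836,.098,.059])@n).round(4))
E
```

```text
26.075 [0.55434817 0.10235148 0.12519161] [0.1871 0.5586 0.8006 0.1099] [-0.89 -0.08  0.48  2.14  0.37  0.71 -0.29] 0.021179204708398132 59.91667985916138 [-0.2 -0.6 -0.8]
side max z tool [0.0295 0.0287 0.0228] shaft 21 [-0.0014 -0.0008] needle 12 [-0.0017 -0.0025]
scene max z tool [0.0298 0.0285 0.0257] shaft 28 [-0.0019 -0.0006] needle 18 [-0.0008 -0.0009]
wrist max z tool [0.0298 0.0294 0.029 ] shaft 0 None needle 56 [-0.001  -0.0008]
rotvec [-0.0013  0.0019 -0.0007] units [-0.0007  0.0009 -0.0003] n [-0.4212  0.0342  0.9063]
0.04 TCP [0.5536 0.1016 0.1233] shift units [-0.009 -0.008 -0.021]
0.02 TCP [0.562  0.1009 0.1051] shift units [ 0.076 -0.014 -0.202]
0 TCP [0.5705 0.1002 0.087 ] shift units [ 0.16  -0.021 -0.384]
side 30 brass mean [0.5839 0.0938 0.0592] mid [0.5838 0.0943 0.0592] [0.013 0.016 0.01 ] h med -0.0001
scene 32 brass mean [0.5856 0.0954 0.0588] mid [0.5854 0.0955 0.0576] [0.017 0.017 0.01 ] h med -0.0012
wrist 65 brass mean [0.5811 0.1014 0.0564] mid [0.5829 0.0979 0.0572] [0.017 0.019 0.01 ] h med -0.001
```

Request:
drive_tool(
  commands=[
    [0.04, -0.01, -0.1, 0, 0, 0],
    [0.08, -0.02, -0.2, 0, 0, 0],
    [0.12, -0.028, -0.28, 0, 0, 0],
    [0.14, -0.028, -0.33, 0, 0, 0],
    [0.14, -0.028, -0.33, 0, 0, 0],
    [0.14, -0.028, -0.33, 0, 0, 0],
    [0.14, -0.028, -0.33, 0, 0, 0],
  ],
)

```text
t: 27.25
position: [0.5682, 0.0993, 0.0921]
ee_rot: [0.187, 0.559, 0.8, 0.11]
ft_force: [0.8, -0.3, -1.0]
grip_width: 0.0212
grip_force: 60.0
```

```bash
python3 pt.py; python3 tgt.py
python3 - <<'E'
import cv2,numpy as np
a=cv2.imread('pics/pt_side.png')[150:220,240:320]; b=cv2.imread('pics/pt_scene.png')[150:220,280:360]; 
w=cv2.imread('pics/pt_wrist.png')[100:300,180:400]
f=lambda x:cv2.resize(x,(266,280),interpolation=cv2.INTER_CUBIC)
a=cv2.imread('pics/pt_side.png')[140:240,225:325]; b=cv2.imread('pics/pt_scene.png')[140:300,200:360]
cv2.imwrite('pics/pre.png',np.hstack([cv2.resize(x,(266,266),interpolation=cv2.INTER_CUBIC) for x in(a,b,w)]))
E
```

```text
27.25 [0.5682436  0.09928704 0.09206919] [0.1872 0.5587 0.8004 0.1101] [-0.88  0.    0.51  2.15  0.32  0.61 -0.25] 0.021207715047701067 59.97264504432678 [ 0.8 -0.3 -1. ]
side max z tool [0.0534 0.0527 0.0525] shaft 20 [-0.0014 -0.0007] needle 251 [-0.0052 -0.0019]
scene max z tool [0.054  0.0535 0.0532] shaft 26 [-0.0018 -0.0004] needle 217 [-0.0053  0.0031]
wrist max z tool [0.0529 0.0528 0.0527] shaft 0 None needle 3003 [0.006 0.   ]
rotvec [-0.0011  0.0015 -0.0006] units [-0.0006  0.0007 -0.0003] n [-0.4212  0.0342  0.9063]
0.04 TCP [0.5536 0.1016 0.1233] shift units [-0.146  0.023  0.313]
0.02 TCP [0.562  0.1009 0.1051] shift units [-0.062  0.017  0.132]
0 TCP [0.5705 0.1002 0.087 ] shift units [ 0.023  0.01  -0.05 ]
```

View pics/pre.png

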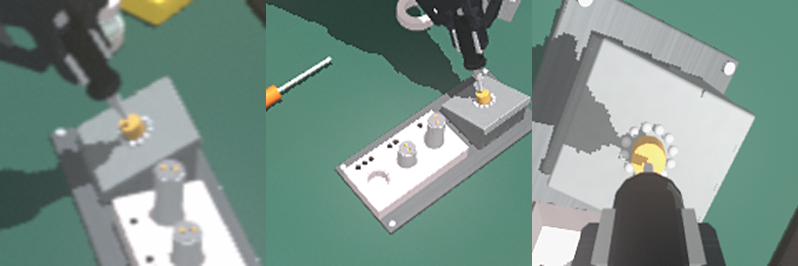

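The tip lines up over the brass in all three views. Now advancing along the normal in small steps and watching the force.

Request:
drive_tool(
  commands=[
    [0.013, -0.001, -0.027, 0, 0, 0],
    [0.025, -0.002, -0.054, 0, 0, 0],
    [0.025, -0.002, -0.054, 0, 0, 0],
    [0.025, -0.002, -0.054, 0, 0, 0],
  ],
)

```text
t: 27.9
position: [0.5707, 0.099, 0.0864]
ee_rot: [0.187, 0.559, 0.8, 0.11]
ft_force: [-1.0, -0.0, 0.1]
grip_width: 0.021
grip_force: 60.1
```

Request:
drive_tool(
  commands=[
    [0.0085, -0.0007, -0.018, 0, 0, 0],
    [0.0085, -0.0007, -0.018, 0, 0, 0],
    [0.0085, -0.0007, -0.018, 0, 0, 0],
  ],
)

```text
t: 28.28
position: [0.5715, 0.0989, 0.0846]
ee_rot: [0.187, 0.559, 0.8, 0.11]
ft_force: [-0.6, 0.6, -0.2]
grip_width: 0.0209
grip_force: 60.2
```

Request:
drive_tool(
  commands=[
    [0.0085, -0.0007, -0.018, 0, 0, 0],
    [0.0085, -0.0007, -0.018, 0, 0, 0],
    [0.0085, -0.0007, -0.018, 0, 0, 0],
  ],
)

```text
t: 28.65
position: [0.5724, 0.0988, 0.0828]
ee_rot: [0.187, 0.559, 0.8, 0.11]
ft_force: [-0.5, 0.8, 1.1]
grip_width: 0.0214
grip_force: 60.3
```

Request:
drive_tool(
  commands=[
    [0.0085, -0.0007, -0.018, 0, 0, 0],
    [0.0085, -0.0007, -0.018, 0, 0, 0],
    [0.0085, -0.0007, -0.018, 0, 0, 0],
  ],
)

```text
t: 29.02
position: [0.5732, 0.0987, 0.081]
ee_rot: [0.187, 0.559, 0.8, 0.11]
ft_force: [-0.7, -0.5, 2.4]
grip_width: 0.0211
grip_force: 60.4
```

```bash
cat > end.py <<'E'
from h import *
n=np.array([-.4212,.0342,.9063]); f=[]
for c in('side','scene','wrist')*3:
    o,p,d=cap(c); f.append(o['ft_force']@n)
    if len(f)>3: continue
    P=cloud(c,d,o).reshape(-1,3); hsv=cv2.cvtColor(p,cv2.COLOR_RGB2HSV).reshape(-1,3)
    q=o['ee_rot']; R=Ro.from_quat([q[1],q[2],q[3],q[0]]).as_matrix(); L=(P-o['position'])@R
    near=(np.hypot(L[:,0],L[:,1])<.06)&(d.ravel()>0)
    rr=np.hypot(L[:,0],L[:,1]); D=L[near&(rr>.02)&(rr<.032)&(L[:,2]>.03)&(L[:,2]<.06)]
    br=L[near&(rr<.02)&(hsv[:,0]>12)&(hsv[:,0]<32)&(hsv[:,1]>110)&(L[:,2]>.02)]
    ring=None
    if len(br)>4: T=br[br[:,2]<np.percentile(br[:,2],20)+.004]; ring=(len(T),np.median(T[:,2]).round(4),((T.min(0)+T.max(0))/2)[:2].round(4),np.ptp(T[:,:2],axis=0).round(3))
    print(c,'desk z tool',np.median(D[:,2]).round(4),len(D),'brass',ring); save(p,'end_%s.png'%c)
print('t',o['t'],'force n',np.round(f,1),np.mean(f).round(2),o['position'].round(4),o['grip_force'])
E
python3 end.py
```

```text
side desk z tool 0.0382 233 brass (23, np.float64(0.031), array([-0.0045, -0.0011]), array([0.013, 0.016]))
scene desk z tool 0.0392 198 brass (30, np.float64(0.0315), array([-0.0032,  0.0011]), array([0.016, 0.018]))
wrist desk z tool 0.0388 2996 brass (184, np.float64(0.0313), array([ 0.0023, -0.0005]), array([0.015, 0.019]))
t 29.425 force n [2.4 3.3 2.7 3.1 2.9 3.7 2.9 2.6 3.6] 3.03 [0.5732 0.0988 0.081 ] 60.44544339179993
```

Net force is about 4 N after allowing for probe weight. The button stands about 7.5 mm out of the desk, so it is about 6 mm down, and the tip is centred within ~2 mm. Handing in.

```bash
python3 -c "
from h import *
print(r.finish_job())"
```

```text
the job is handed in; nothing more can be done
None
```

The job is handed in, with no verdict returned: both capacitors measured fully down in their pockets and released, and the probe is held square on the contact, pressed about 6 mm down at roughly 4 N by my estimate.

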